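# Check the depth of an angled chair socket with the long gauge rod

### The job

Take the longer-shafted of the two gauge rods by its handle, push it into the sloping steel guide sleeve until its collar stops against the sleeve's mouth, and draw it right out again. Then hold it level with its tip over the middle of the white card, some 15 cm above the bench, so that the tip can be read, and finish while still holding it there, still and clear of everything else. Leave the short gauge in its rest and the other things on the bench where they are.

Things in the scene. Friction and masses are not known exactly. Their poses are not given: they have to be found in the camera images.
- long_gauge: Gauge rod to use, 110 g: round-nosed steel shaft 10 mm thick, 75 mm long; brass collar 26 mm wide, 10 thick; square wooden handle 18 x 18 x 100 mm. Origin on the axis at the collar's front face; x from tip to handle: tip -75, collar 0 to 10, handle 10 to 110 mm, flats facing y and z. Starts level in a rest, axis 60 mm above the bench, tip towards the robot; free to grip from above near x = +40.
- long_gauge_tip (a point): The very end of the long gauge's shaft, 75 mm in front of its collar.
- short_gauge: The other gauge rod, to be left alone: the same collar and handle, but a shaft of only 40 mm. Same axes: origin at the collar's front face, x from tip to handle. It lies in the other rest.
- rest_a: Fixed plywood rest of the long gauge: base 170 x 50 x 14 mm, two notched posts 36 mm wide, 62 mm high, open above: lift the gauge straight up. Origin on the bench under the gauge's handle, 40 mm behind its collar's front face; x along the gauge from tip to handle; posts at x = -70 and +55 mm. The two rests change places.
- rest_b: The other, identical rest, which holds the short gauge.
- sleeve: Steel guide sleeve, 30 mm outside, 13 mm bore, 90 mm deep, standing 20 mm out of a dark wooden block (62 mm square, 80 long). Fixed. Origin at the mouth's centre, 105 mm above the bench; x is the bore's axis pointing OUT, away from the robot and 35 degrees above level; y level. The rod goes in along -x; the collar rests on the mouth when the gauge's origin and axes meet these.
- guide: The fixed wooden support of the sleeve, base 170 x 100 x 18 mm. Origin on the bench under the centre of its base, z up; the sleeve's mouth is at x = +50 mm, z = 105 mm.
- card: White paper card lying fixed on the bench, 70 x 70 mm, 2 mm thick. Origin at the centre of its underside.
- mallet: Bystander: wooden mallet lying down, head 75 x 55 x 50 mm, handle 24 mm thick and 170 mm long along its x. Origin under its head.
- glue: Bystander: white glue bottle, 56 mm in diameter, 150 mm high. Origin at the centre of its underside.
- offcut: Bystander: wood offcut 50 x 30 x 18 mm between the rests. Origin at the centre of its underside.
- tape: Bystander: roll of tape lying flat, 84 mm across, 22 mm high. Origin at the centre of its underside.
- screwdriver: Bystander: wood-handled screwdriver 200 mm long lying on the bench along its x.
- leg_blank: Bystander: square wooden chair leg blank, 220 x 36 x 36 mm, lying down. Origin at the centre of its underside.
- mug: Bystander: white cup, 76 mm across, 85 mm high. Origin at the centre of its underside.
There are look-alikes about, which are no part of the job. What is shaped like the long_gauge but pink is not meant. There is more than one size of the card; the job needs the smaller.

How it is judged:
By the outcome, as a careful person would: the job done as asked, in the order asked, and still so for the second after the job is handed in, while the arm keeps its last pose, push and grip.
It also fails if it takes over 53 s, if anything falls off the work surface, if the arm or the gripper's body presses on something with over 40 N, if the wrist force passes 120 N, or if a joint passes its speed limit or range.

### The arm

A 6-joint arm with a two-finger parallel gripper is mounted at the origin on the work surface. World frame = base frame: x ahead of the robot, y to its left, z up, the work surface at z = 0. Lengths are in mm, angles in rad, forces in N, time in s.
With the tool pointing down it reaches from about 275 to 750 mm from the base axis. Payload 10.2 kg.
Tool frame: the origin (TCP) lies between the finger pads; the fingertips stand 11 mm ahead of it and the grasp point (between the pads) lies 8 mm behind it; z points along the fingers, y is the line along which they close (so a half turn about z gives the same grasp; the last joint's range is limited). The gripper opens to 85 mm and grips with 20 to 120 N. Pads are 22 mm wide; open, the fingers measure 114 mm over their backs; the gripper's body (76 mm by 85 mm) begins 54 mm behind the grasp point. The pads swing forward as they close: fully open they stand 13 mm farther back than shut.
Start: joints at [0.968, 0.313, 1.498, -0, 1.331, -0.223], TCP at [194.649, 487.589, 217.994] pointing down, gripper open.
Joint ranges: [-2.94, 2.94], [-0.97, 2.17], [0.19, 2.56], [-1.23, 4.37], [0.02, 3.11], [-2.88, 2.88]. Speed limits (rad/s): [2.39, 2.39, 3.01, 3.14, 3.14, 3.14].

### API

Orientations are given as a unit quaternion [w, x, y, z].
In Python, from rig import sense, eyes, finish_job gives the robot as it stands.
- The arm moves only by the shell command python3 -m jog 'ROWS' [FORCE]. ROWS is JSON, a list of rows, each a list of 7 numbers: the shift along the tool's x, y, z in m, then the turn, a rotation vector about the tool's x, y, z in rad, then the finger opening in m, from 0 to 0.0854. In form: [[dx, dy, dz, rx, ry, rz, gripper], ...]. A call has 1 to 5 rows; each row shifts and turns the commanded pose from where the row before left it, along the tool's axes as they then stand; what a row does not reach is not made up. A row lasts 1/10 s, in which the tool goes at most 50 mm and 8.59 degrees, less where a joint would pass 70% of its speed; a pose out of reach is approached as far as the arm can. A call is refused whole if a number of a shift passes 0.05 or a number of a turn 0.15, either way. A call with a gripper value outside its range is refused whole. The fingers move at their own pace and stop on an object; FORCE is the grip in N (left out, the last holds). Time passes only in rows, so rows that do not move let the fingers close. It gives the time, the measured TCP pose, the force, the opening and the grip force at its end, in the units of the state.
- sense(): the state, without advancing time (a new reading comes with each control period).
- eyes.capture(name): name is "scene" or "top" or "wrist"; returns the picture (480x640x3 uint8, red, green, blue); there is no depth.
- eyes.calibration(name): a dict with "fx", "fy", "cx", "cy" (pixels), "dist" ([k1, k2, p1, p2, k3] as OpenCV has them; the pictures are not rectified), "cam_to_world" (4x4, takes a point from camera to world coordinates); the wrist camera has in their place "mount" (4x4, takes a point from camera to tool coordinates, whose origin is the TCP and whose axes are the flange's). Camera axes: x right, y down, z forward; pixel columns grow to the right and rows downward; lengths in mm; the calibration is good to about 2 mm. A picture is of the moment at which its call begins: read the wrist's pose just before it. calibration takes no time and is no camera call.
- finish_job(): hands the job in; it is judged then, once.
The state is a dict: "time_s": time; "joints": joint angles; "dq": joint speeds; "tau": joint torques, N m; "eef_pos": TCP position; "ee_rot": TCP orientation; "force": force on the tool from outside, world axes, zero at the start; "wrist_torque": the same for the moment, N m; "grip_width": opening from 0.0 (shut) to 1.0 (fully open); "grip_force": force on a finger pad.
Only numpy, scipy, OpenCV 4.12 (cv2) and the standard library are available. Lean on these libraries where they do the work, as an engineer would, in place of code of your own. Each camera call takes 0.05 s, during which the arm holds its last target. There are 200 camera calls.

## Working session

There is one attempt and no reset: what is moved stays moved. The work goes in short steps, Python scripts to look and compute and a shell command to move; the robot and the scene stay as the last step left them, time stands still between calls to the robot, and variables do not carry over. Pictures are saved under pics/ and viewed, at most 10 in all, crops included, and the job is handed in when it is done.

```bash
ls; mkdir -p pics
python3 - <<'E'
from rig import sense, eyes
import cv2
s=sense();print(s)
for n in("scene","top"):
    cv2.imwrite(f"pics/{n}0.png",eyes.capture(n)[:,:,::-1]);print(eyes.calibration(n))
print(eyes.calibration("wrist"))
E
```

```text
pics
{'time_s': 0.0, 'joints': array([ 9.67575097e-01,  3.13486861e-01,  1.49841593e+00,  5.03223538e-06,
        1.33101081e+00, -2.23388432e-01]), 'dq': array([-8.66969141e-04,  1.45125984e-03,  2.70508843e-06, -1.66275068e-04,
        6.55206122e-04, -1.03460468e-03]), 'tau': array([-8.40213324e-04, -4.12272871e+01, -2.59732229e+01, -2.58801983e-04,
        4.28233747e-03,  2.04252564e-05]), 'eef_pos': array([194.50054565, 487.35387154, 217.42419159]), 'ee_rot': array([-2.67509116e-04,  1.88777345e-01,  9.82019693e-01, -6.03878773e-04]), 'force': array([-0.34573179,  0.51254455, -0.68531078]), 'wrist_torque': array([ 0.0009004 ,  0.00915471, -0.02597279]), 'grip_force': 0.0, 'grip_width': 1.002934357816263}
{'fx': 439.36070765634435, 'fy': 439.36070765634435, 'cx': 315.8180069229711, 'cy': 233.57235660767, 'dist': array([-0.053805,  0.      ,  0.      ,  0.      ,  0.      ]), 'cam_to_world': array([[-8.75394742e-01,  3.80704276e-01, -2.97906528e-01,
         7.80118336e+02],
       [ 4.83372268e-01,  6.96931056e-01, -5.29753107e-01,
         5.06964672e+02],
       [ 5.94103817e-
[... 525 characters left out ...]
-3.60983759e-04, -1.59591728e-01, -9.87183038e-01,
         1.38845617e+03],
       [ 0.00000000e+00,  0.00000000e+00,  0.00000000e+00,
         1.00000000e+00]])}
{'fx': 347.87613471820055, 'fy': 347.87613471820055, 'cx': 321.7101086852967, 'cy': 240.97470140154775, 'dist': array([-0.00905321,  0.        ,  0.        ,  0.        ,  0.        ]), 'mount': array([[ 2.94617147e-04, -9.60603331e-01, -2.77922928e-01,
         7.08727675e+01],
       [ 9.99999956e-01,  2.70268127e-04,  1.25922215e-04,
         9.30179439e-01],
       [-4.58475899e-05, -2.77922953e-01,  9.60603368e-01,
        -1.55454037e+02],
       [ 0.00000000e+00,  0.00000000e+00,  0.00000000e+00,
         1.00000000e+00]])}
```

View pics/scene0.png

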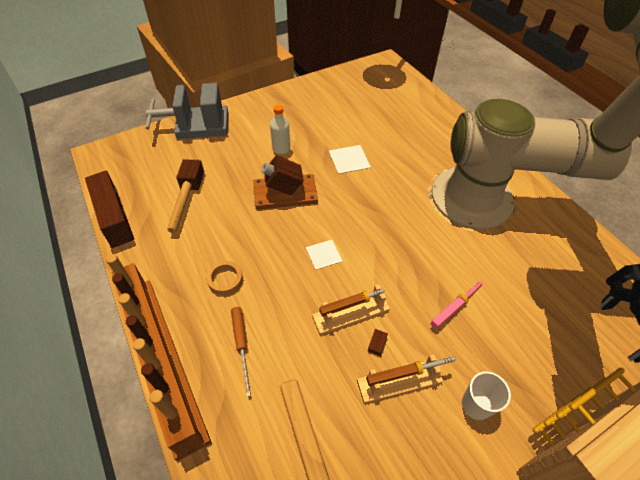

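View pics/top0.png

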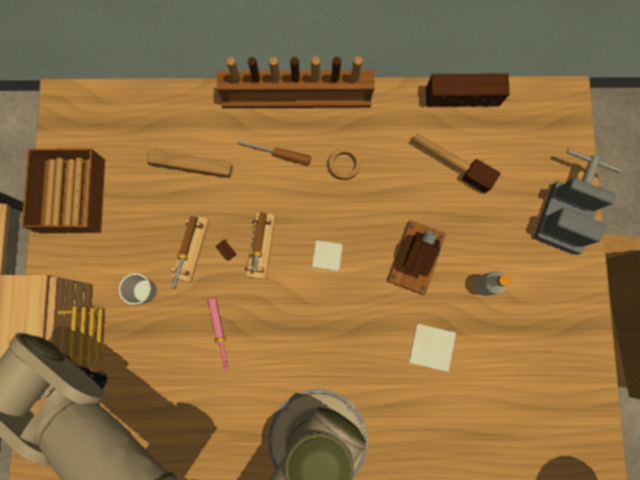

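The top view shows three gauge-like things: the brown gauge in the left rest at (187,250), the brown one in the middle rest at (259,243) and the pink one at (218,332). In the top view the small card is at (327,256), the large one at (433,347), and the sleeve is at (417,255) with its mouth near (430,237). The left-rest gauge has the longer shaft, so I choose that and check it in a close crop.

```bash
cat > h.py <<'E'
import numpy as np, cv2
from rig import sense, eyes
from scipy.spatial.transform import Rotation as R
def pose():
    s=sense(); q=s['ee_rot']; return np.array(s['eef_pos']),R.from_quat([q[1],q[2],q[3],q[0]]).as_matrix(),s
def cam(n,p=None,Rm=None):
    c=eyes.calibration(n); K=np.array([[c['fx'],0,c['cx']],[0,c['fy'],c['cy']],[0,0,1]])
    if n=='wrist':
        T=np.eye(4);T[:3,:3]=Rm;T[:3,3]=p; M=T@c['mount']
    else: M=c['cam_to_world']
    return K,c['dist'],M
def ray(C,uv):
    K,d,M=C; n=cv2.undistortPoints(np.array([[uv]],float),K,d)[0,0]
    return M[:3,3],M[:3,:3]@np.array([n[0],n[1],1])
def onz(C,uv,z):
    o,d=ray(C,uv); return o+d*(z-o[2])/d[2]
def tri(rays):
    A=0;b=0
    for o,d in rays:
        d=d/np.linalg.norm(d);P=np.eye(3)-np.outer(d,d);A=A+P;b=b+P@o
    return np.linalg.solve(A,b)
def proj(C,X):
    K,d,M=C; W=np.linalg.inv(M); return cv2.projectPoints(np.array(X,float).reshape(-1,1,3),cv2.Rodrigues(W[:3,:3])[0],W[:3,3],K,d)[0][:,0]
def delta(pt,Rt):
    """shift in current tool axes (m) and rotvec (tool axes) to a target"""
    p,Rm,_=pose(); return np.round(Rm.T@(np.array(pt)-p)/1000,4), np.round(R.from_matrix(Rm.T@Rt).as_rotvec(),3)
E
python3 - <<'E'
import cv2,numpy as np
t=cv2.imread("pics/top0.png");s=cv2.imread("pics/scene0.png")
f=lambda im,x,y,w,h,W,H:cv2.resize(im[y:y+h,x:x+w],(W,H),interpolation=cv2.INTER_CUBIC)
a=np.hstack([f(t,165,205,120,90,400,300),f(s,305,280,160,120,400,300)])
b=np.hstack([f(t,380,215,80,80,300,300),f(s,240,145,100,80,375,300),np.zeros((300,125,3),np.uint8)])
cv2.imwrite("pics/c1.png",np.vstack([a,b]))
E
```

```text
(no output)
```

View pics/c1.png

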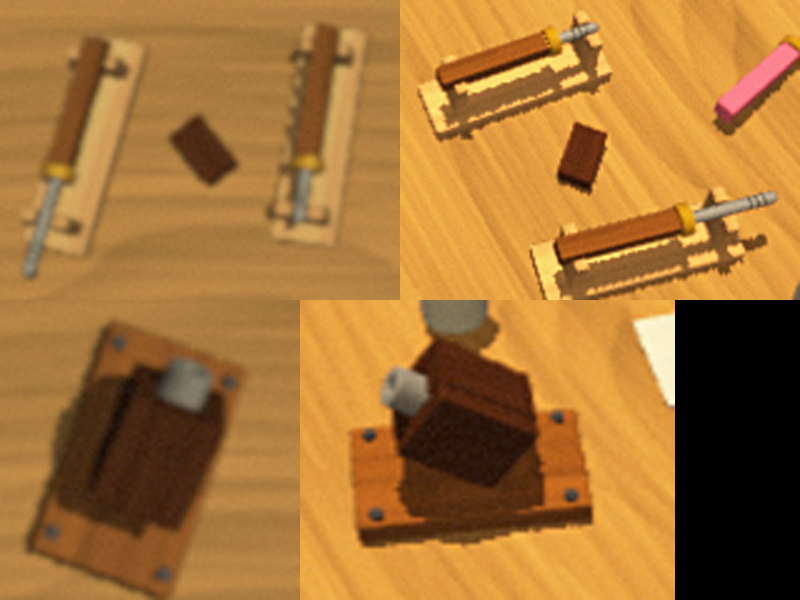

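The crop confirms it: the left-rest gauge (tip at top px (174,287)) has the long bare shaft beyond its collar, and the middle one is short. The guide's four screw heads and the sleeve mouth are clear in both views.

Run:
```python
from h import *
T=cam('top');S=cam('scene');np.set_printoptions(precision=1,suppress=True)
g=[onz(T,u,60) for u in [(193.5,217),(182.1,258.4),(173.7,287.5)]]
print('gauge',g)
gs=[(305+(x-400)/2.5,280+y/2.5) for x,y in[(560,250),(681,222),(775,196)]]
print('gauge scene',[onz(S,u,60) for u in gs])
sc=lambda x,y:(380+x/3.75,215+(y-300)/3.75)
b=np.array([onz(T,sc(*u),19) for u in[(119,342),(229,382),(163,575),(52,532)]])
print('screws',b,b.mean(0))
ss=lambda x,y:(240+(x-300)/3.75,145+(y-300)/3.75)
bs=np.array([onz(S,ss(*u),19) for u in[(370,436),(557,417),(571,495),(376,514)]])
print('screws scene',bs,bs.mean(0))
def yaw(v): return np.degrees(np.arctan2(v[1],v[0]))
print('yaw top',yaw(b[0]-b[3]),yaw(b[1]-b[2]),'scene',[yaw(bs[i]-bs[j]) for i in range(4) for j in range(i)])
print('mouth',onz(S,ss(395,390),105),onz(T,sc(187,365),105))
for n,C in(('top',T),('scene',S)):
    im=cv2.imread(f'pics/{n}0.png');m=((im.min(2)>150)).astype(np.uint8)
    for c in cv2.findContours(m,0,2)[0]:
        if 300<cv2.contourArea(c)<3000:
            r=cv2.minAreaRect(c);print(n,'card',r,onz(C,r[0],2))
```

```text
gauge [array([548.8, 308.9,  60. ]), array([444.3, 334. ,  60. ]), array([372.4, 352.2,  60. ])]
gauge scene [array([547.5, 307.8,  60. ]), array([452.3, 335.4,  60. ]), array([373.7, 355.1,  60. ])]
screws [[ 529.8 -245.6   19. ]
 [ 501.5 -319.9   19. ]
 [ 369.7 -269.6   19. ]
 [ 399.2 -195.6   19. ]] [ 450.1 -257.7   19. ]
screws scene [[ 501.1 -315.5   19. ]
 [ 370.4 -266.5   19. ]
 [ 398.8 -192.6   19. ]
 [ 529.2 -243.1   19. ]] [ 449.9 -254.4   19. ]
yaw top -20.92678310752522 -20.887425591582048 scene [np.float64(159.46079636399082), np.float64(129.79697771562064), np.float64(68.97339037407083), np.float64(68.81901260334811), np.float64(8.371987328017877), np.float64(-21.173381519502215)]
mouth [ 495.4 -266.7  105. ] [ 498.6 -272.6  105. ]
top card ((432.4469909667969, 347.4882507324219), (38.396690368652344, 38.505157470703125), 12.528807640075684) [ 222.1 -289.9    2. ]
top card ((326.89306640625, 255.05242919921875), (25.177188873291016, 24.97894287109375), 7.594643592834473) [458.2 -26.5   2. ]
scene card ((490.00006103515625, 391.0000305175781), (43.84061813354492, 35.35533905029297), 45.0) [327.2 435.1   2. ]
scene card ((323.627197265625, 253.91783142089844), (23.667280197143555, 30.280807495117188), 73.0724868774414) [457.7 -25.9   2. ]
scene card ((349.5000305175781, 158.50001525878906), (23.881208419799805, 37.65538787841797), 79.69515228271484) [ 220.9 -288.2    2. ]
```

Gauge: axis yaw about -14°, collar face near (446,335). Sleeve: yaw -21°, mouth about (497,-272,105). Small card: (458,-26). I'll go above the gauge, turning the tool half round so the wrist camera is on the handle side and will later see the sleeve's mouth.

```bash
J="python3 -m jog"
$J '[[-0.04,-0.0056,0.005,0,0,0,0.085],[-0.04,-0.0056,0.005,0,0,0,0.085],[-0.04,-0.0056,0.005,0,0,0,0.085],[-0.04,-0.0056,0.005,0,0,0,0.085],[-0.04,-0.0056,0.005,0,0,0,0.085]]'
$J '[[-0.04,-0.0056,0.005,0,0,0,0.085],[-0.04,-0.0056,0.005,0,0,0,0.085],[-0.04,-0.0056,0.005,0,0,0.14,0.085],[0,0,0,0,0,0.145,0.085],[0,0,0,0,0,0.145,0.085]]'
$J '[[0,0,0,0,0,0.145,0.085],[0,0,0,0,0,0.145,0.085],[0,0,0,0,0,0.145,0.085],[0,0,0,0,0,0.145,0.085],[0,0,0,0,0,0.145,0.085]]'
$J '[[0,0,0,0,0,0.145,0.085],[0,0,0,0,0,0.145,0.085],[0,0,0,0,0,0.145,0.085],[0,0,0,0,0,0.145,0.085],[0,0,0,0,0,0.145,0.085]]'
$J '[[0,0,0,0,0,0.145,0.085],[0,0,0,0,0,0.145,0.085],[0,0,0,0,0,0.145,0.085],[0,0,0,0,0,0.145,0.085],[0,0,0,0,0,0.145,0.085]]'
$J '[[0,0,0,0,0,0.1,0.085],[0,0,0,0,0,0,0.085]]'
python3 - <<'E'
from h import *
p,Rm,s=pose();print(p,Rm.round(3),s['joints'].round(2),s['time_s'])
im=eyes.capture('wrist')[:,:,::-1].copy();cv2.imwrite('pics/w1.png',im)
E
```

```text
time_s: 0.6
eef_pos: [371.2, 386.3, 192.6]
ee_rot: [-0.0, 0.189, 0.982, -0.0]
force: [-0.5, 0.4, 0.2]
grip_width: 0.994
grip_force: 0.0
time_s: 1.1
eef_pos: [475.9, 326.4, 177.1]
ee_rot: [-0.001, 0.398, 0.918, -0.001]
force: [-0.1, 0.9, -0.1]
grip_width: 0.993
grip_force: 0.0
time_s: 1.6
eef_pos: [475.1, 327.3, 177.6]
ee_rot: [-0.0, 0.696, 0.718, -0.0]
force: [-0.3, 0.4, 0.3]
grip_width: 0.993
grip_force: 0.0
time_s: 2.1
eef_pos: [475.1, 327.3, 177.6]
ee_rot: [-0.0, 0.906, 0.424, -0.0]
force: [0.8, -1.3, 0.3]
grip_width: 1.0
grip_force: 0.0
time_s: 2.6
eef_pos: [475.1, 327.3, 177.6]
ee_rot: [0.0, 0.997, 0.075, -0.0]
force: [-0.2, 0.6, -0.5]
grip_width: 0.998
grip_force: 0.0
time_s: 2.8
eef_pos: [475.1, 327.3, 177.6]
ee_rot: [0.0, 1.0, 0.028, -0.0]
force: [0.4, 0.6, 0.1]
grip_width: 0.994
grip_force: 0.0
[475.07051439 327.2753247  177.61241127] [[ 0.998  0.056 -0.001]
 [ 0.056 -0.998 -0.   ]
 [-0.001  0.    -1.   ]] [ 0.4   0.46  1.39 -0.    1.29  1.92] 2.8
```

View pics/w1.png

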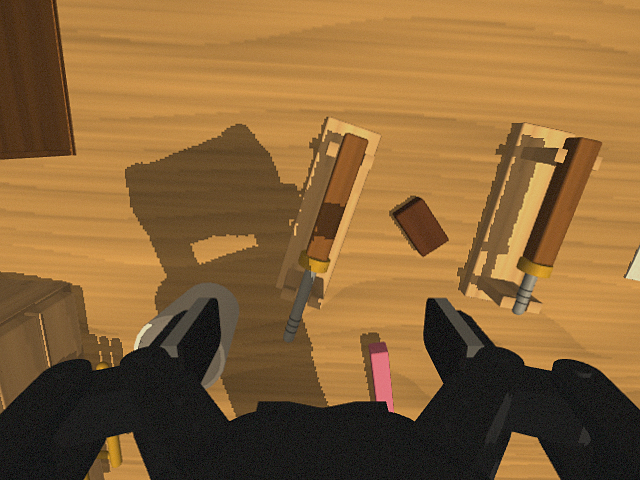

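The wrist view shows the long gauge at the centre, with its tip at (290,337), collar at (317,262) and handle far end at (352,140). The short gauge is at right, (555,215).

Run:
```python
from h import *
np.set_printoptions(precision=1,suppress=True)
p,Rm,s=pose();C=cam('wrist',p,Rm)
im=cv2.imread('pics/w1.png');hsv=cv2.cvtColor(im,cv2.COLOR_BGR2HSV)
# brass collar: yellow saturated
m=cv2.inRange(hsv,(18,170,110),(30,255,255));m[:,:295]=0;m[:,335:]=0;m[:245]=0;m[275:]=0
ys,xs=np.nonzero(m);print('collar px',len(xs),xs.min(),xs.max(),ys.min(),ys.max(),xs.mean(),ys.mean())
tip=onz(C,(289,338),60);e=onz(C,(352,138),69)
# handle edges in rows: brown mask
col=onz(C,(xs.mean(),ys.mean()),66)
print('tip',tip,'end',e,'collar mid',col,np.linalg.norm((e-tip)[:2]),np.degrees(np.arctan2(*(e-tip)[1::-1])),np.degrees(np.arctan2(*(e-col)[1::-1])))
```

```text
collar px 228 305 329 256 272 317.5175438596491 265.63157894736844
tip [375.1 351.5  60. ] end [548.6 310.5  69. ] collar mid [447.3 330.   66. ] 178.20034292223193 -13.295726240483463 -10.908297910045542
```

```bash
J="python3 -m jog"
$J '[[0,0,0,0,0,0.148,0.085],[0,0,0,0,0,0.149,0.085],[0,0,0.04,0,0,0,0.085],[0,0,0.04,0,0,0,0.085],[0,0,0.025,0,0,0,0.06]]'
$J '[[0,0,0.015,0,0,0,0.05],[0,0,0.005,0,0,0,0.04],[0,0,0,0,0,0,0.04]]' | tail -6
python3 - <<'E'
from h import *
p,Rm,s=pose();print(p,Rm.round(3),s['joints'].round(2),s['time_s'])
cv2.imwrite('pics/w2.png',eyes.capture('wrist')[:,:,::-1])
E
```

```text
time_s: 3.35
eef_pos: [474.1, 326.8, 70.2]
ee_rot: [0.001, 0.993, -0.118, -0.001]
force: [1.3, -0.3, 0.9]
grip_width: 0.851
grip_force: 0.0
time_s: 3.65
eef_pos: [475.1, 327.3, 52.8]
ee_rot: [0.0, 0.993, -0.119, -0.0]
force: [0.1, -0.1, 0.2]
grip_width: 0.468
grip_force: 0.0
[475.13679121 327.2881943   52.76298905] [[ 0.972 -0.236 -0.001]
 [-0.236 -0.972 -0.   ]
 [-0.001  0.    -1.   ]] [0.4  0.6  1.52 0.   1.02 2.21] 3.65
```

View pics/w2.png

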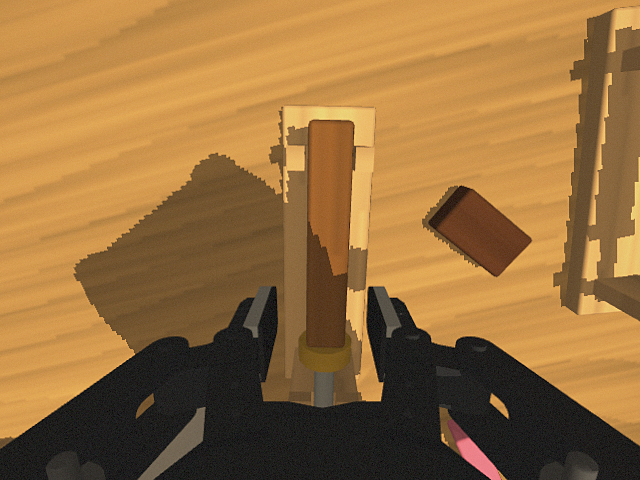

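The handle lies between the fingers, nearly parallel, with its end at row 122 (columns 309-355) and the collar at row ~350. It is slightly off-centre to +y.

Run:
```python
from h import *
p,Rm,s=pose();C=cam('wrist',p,Rm)
for uv in [(309.5,123),(354.5,123),(307,340),(347,340),(327,348)]:
    w=onz(C,uv,69);print(uv,(Rm.T@(w-p)).round(1))
```

```text
(309.5, 123) [ 76.8  -5.6 -15.4]
(354.5, 123) [ 76.9  11.6 -15.4]
(307, 340) [-17.2  -7.7 -15.5]
(347, 340) [-17.2  10.6 -15.5]
(327, 348) [-21.3   1.5 -15.5]
```

```bash
J="python3 -m jog"
$J '[[0,0.002,0,0,0,0.016,0.04],[0,0,0,0,0,0,0.0],[0,0,0,0,0,0,0.0],[0,0,0,0,0,0,0.0],[0,0,0,0,0,0,0.0]]' 80
$J '[[0,0,0,0,0,0,0.0],[0,0,0,0,0,0,0.0],[0,0,-0.02,0,0,0,0.0],[0,0,-0.04,0,0,0,0.0],[0,0,-0.04,0,0,0,0.0]]'
$J '[[0,0,-0.04,0,0,0,0.0],[0,0,-0.03,0,0,0,0.0],[0,0,0,0,0,0,0.0]]'
python3 - <<'E'
from h import *
p,Rm,s=pose();print(p,Rm.round(3),s['joints'].round(2),s['time_s'])
cv2.imwrite('pics/w3.png',eyes.capture('wrist')[:,:,::-1])
a=np.radians(-21);Rd=np.array([[np.cos(a),np.sin(a),0],[np.sin(a),-np.cos(a),0],[0,0,-1]])
print(delta([530,-235,250],Rd))
E
```

```text
time_s: 4.2
eef_pos: [475.1, 325.4, 54.0]
ee_rot: [-0.0, 0.992, -0.128, 0.001]
force: [-0.5, -1.8, 6.1]
grip_width: 0.156
grip_force: 78.3
time_s: 4.7
eef_pos: [474.4, 325.2, 154.1]
ee_rot: [0.0, 0.992, -0.128, -0.001]
force: [0.8, 0.5, -2.2]
grip_width: 0.152
grip_force: 78.4
time_s: 5.0
eef_pos: [476.1, 326.0, 227.6]
ee_rot: [-0.002, 0.992, -0.128, 0.004]
force: [0.2, 0.8, -2.1]
grip_width: 0.152
grip_force: 78.4
[476.1114849  326.04240685 227.6033766 ] [[ 0.967 -0.253  0.008]
 [-0.253 -0.967  0.003]
 [ 0.007 -0.005 -1.   ]] [ 0.4   0.42  1.32 -0.    1.39  2.22] 5.0
(array([ 0.195 ,  0.5285, -0.0259]), array([-0.002, -0.003,  0.111]))
```

```bash
J="python3 -m jog"
$J '[[0.015,0.04,0,0,0,0.037,0],[0.015,0.04,0,0,0,0.037,0],[0.015,0.04,0,0,0,0.037,0],[0.015,0.04,0,0,0,0,0],[0.015,0.04,0,0,0,0,0]]' |tail -6
$J '[[0.015,0.04,0,0,0,0,0],[0.015,0.04,0,0,0,0,0],[0.015,0.04,0,0,0,0,0],[0.015,0.04,0,0,0,0,0],[0.015,0.04,0,0,0,0,0]]'|tail -6
$J '[[0.015,0.04,0,0,0,0,0],[0.015,0.04,0.007,0,0,0,0],[0.015,0.04,0.01,0,0,0,0],[0,0,0,0,0,0,0],[0,0,0,0,0,0,0]]'
python3 - <<'E'
from h import *
p,Rm,s=pose();print(p,Rm.round(3),s['joints'].round(2),s['time_s'])
im=eyes.capture('wrist')[:,:,::-1];cv2.imwrite('pics/w4.png',im);np.savez('w4.npz',p=p,R=Rm)
w3=cv2.imread('pics/w3.png')
cv2.imwrite('pics/v4.png',np.vstack([im[150:450],w3[150:450]]))
E
```

```text
time_s: 5.55
eef_pos: [481.5, 110.5, 221.4]
ee_rot: [0.0, 0.983, -0.182, -0.001]
force: [0.6, -0.3, -1.0]
grip_width: 0.152
grip_force: 78.4
time_s: 6.05
eef_pos: [479.7, -102.9, 221.5]
ee_rot: [-0.0, 0.983, -0.183, -0.001]
force: [1.4, -0.9, -0.4]
grip_width: 0.153
grip_force: 78.4
time_s: 6.55
eef_pos: [478.8, -229.7, 204.3]
ee_rot: [-0.001, 0.983, -0.183, -0.001]
force: [-0.4, 0.4, -0.9]
grip_width: 0.154
grip_force: 78.5
[ 478.81111484 -229.65304895  204.28181101] [[ 0.933 -0.36  -0.003]
 [-0.36  -0.933  0.002]
 [-0.003 -0.001 -1.   ]] [-0.67  0.34  1.5   0.    1.31  1.27] 6.55
```

View pics/v4.png

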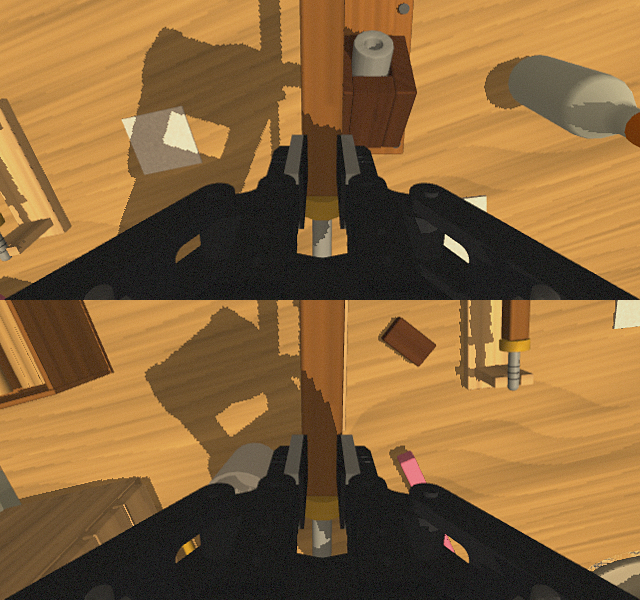

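The sleeve's mouth is clear at wrist px (374,195), just right of the gauge, with its bore visible. The gauge is held straight. Now a second view from the other side, to triangulate.

```bash
J="python3 -m jog"
$J '[[0,0.028,0,0,0,0,0],[0,0.028,0,0,0,0,0],[0,0.028,0,0,0,0,0],[0,0,0,0,0,0,0],[0,0,0,0,0,0,0]]'|head -2
python3 - <<'E'
from h import *
p,Rm,s=pose();im=eyes.capture('wrist')[:,:,::-1].copy();cv2.imwrite('pics/w5.png',im);np.savez('w5.npz',p=p,R=Rm)
d=np.load('w4.npz');C4=cam('wrist',d['p'],d['R']);C5=cam('wrist',p,Rm)
u=proj(C4,[495,-272,105])[0];v=proj(C5,[495,-272,105])[0];print(u,v)
a=cv2.imread('pics/w4.png')
cr=lambda I,x,y:cv2.resize(I[y-30:y+30,x-40:x+40],(400,300),interpolation=cv2.INTER_NEAREST)
x,y=np.round(v).astype(int);print(x,y)
cv2.imwrite('pics/v5.png',np.hstack([cr(a,374,195),cr(im,x,y)]))
E
```

```text
time_s: 7.1
eef_pos: [449.6, -306.9, 205.9]
[368.9542562  196.45931489] [257.08868579 197.13761429]
257 197
```

View pics/v5.png

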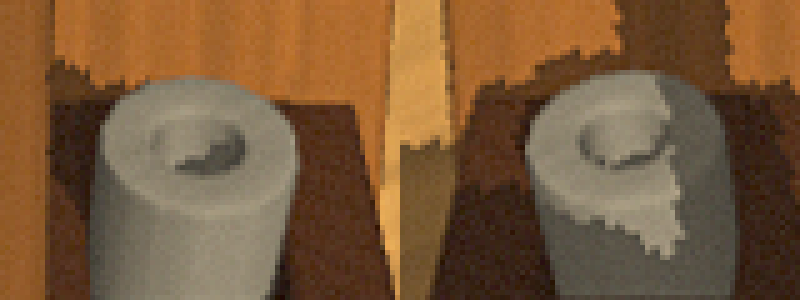

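```bash
cat > plan.py <<'E'
from h import *
np.set_printoptions(precision=4,suppress=True)
a,b=np.radians(-21),np.radians(35)
ax=np.array([np.cos(b)*np.cos(a),np.cos(b)*np.sin(a),np.sin(b)])
ty=np.array([np.sin(a),-np.cos(a),0]); Rt=np.c_[ax,ty,np.cross(ax,ty)]
E
python3 - <<'E'
from plan import *
d=[np.load('w4.npz'),np.load('w5.npz')];C=[cam('wrist',x['p'],x['R']) for x in d]
uv=[(373.4,193.6),(261.7,194.2)]
m=tri([ray(c,u) for c,u in zip(C,uv)]);print('mouth',m,[proj(c,m)[0]-u for c,u in zip(C,uv)])
print([onz(c,u,105) for c,u in zip(C,uv)])
m4=[proj(c,m)[0] for c in C]
# side-edge check of yaw: screws
w3p=d[0]
print(Rt,delta(np.array([496,-273,105])+ax*(75+40+33)-Rt[:,2]*-8,Rt))
E
```

```text
mouth [ 495.6557 -275.8272  103.9538] [array([ 0.0012, -0.0538]), array([0.0009, 0.0534])]
[array([ 495.8214, -275.7264,  105.    ]), array([ 495.7736, -276.0683,  105.    ])]
[[ 0.7647 -0.3584  0.5355]
 [-0.2936 -0.9336 -0.2056]
 [ 0.5736  0.     -0.8192]] (array([ 0.1569, -0.0478,  0.0226]), array([-0.001,  0.611,  0.   ]))
```

```bash
J="python3 -m jog"
$J '[[0.04,-0.01,-0.01,0,0,0,0],[0.04,-0.01,-0.01,0,0,0,0],[0.04,-0.01,-0.01,0,0,0,0],[0.03,-0.01,0,0,0.122,0,0],[0,0,0,0,0.122,0,0]]'|head -2
$J '[[0,0,0,0,0.122,0,0],[0,0,0,0,0.122,0,0],[0,0,0,0,0.123,0,0],[0,0,0,0,0,0,0],[0,0,0,0,0,0,0]]'
cat >> plan.py <<'E'
M=np.array([495.7,-275.5,105.])
def tgt(s): return M+ax*(s+33)+Rt[:,2]*6.5
def where():
    p,Rm,s=pose(); o=p+Rm@np.array([-33,0,-6.5]); 
    print('t',s['time_s'],'origin in sleeve frame',(Rt.T@(o-M)).round(1),'rot err',R.from_matrix(Rm.T@Rt).as_rotvec().round(3),'F sleeve',(Rt.T@s['force']).round(1),'tq',s['wrist_torque'].round(2),'grip',s['grip_force'])
E
python3 - <<'E'
from plan import *
print(delta(tgt(100),Rt));where()
E
```

```text
time_s: 7.65
eef_pos: [607.8, -322.6, 234.7]
time_s: 8.15
eef_pos: [604.2, -323.5, 236.7]
ee_rot: [0.054, 0.938, -0.174, 0.295]
force: [0.6, -0.1, -1.0]
grip_width: 0.15
grip_force: 78.7
(array([-0.0395, -0.0059,  0.0465]), array([-0.001,  0.002,  0.001]))
t 8.15 origin in sleeve frame [139.6   5.9 -46.4] rot err [-0.001  0.002  0.001] F sleeve [-0.1 -0.1  1.1] tq [ 0.13  0.29 -0.04] grip 78.72457819059491
```

```bash
J="python3 -m jog"
$J '[[-0.012,-0.002,0.0155,0,0.002,0,0],[-0.012,-0.002,0.0155,0,0,0,0],[-0.0155,-0.002,0.0155,0,0,0,0],[0,0,0,0,0,0,0],[0,0,0,0,0,0,0]]'|head -1
python3 - <<'E'
from plan import *
where();p,Rm,_=pose()
o=p+Rm@np.array([-33,0,-6.5]);tip=o-75*Rm[:,0]
S=cam('scene');T=cam('top');out=[]
for n,C in(('scene',S),('top',T)):
    im=eyes.capture(n)[:,:,::-1].copy();cv2.imwrite(f'pics/{n}6.png',im)
    q=proj(C,[tip,o,M,M-ax*20]);print(n,q.round(1))
    x,y=(q[0]).round().astype(int);print(x,y)
    out.append(cv2.resize(im[y-30:y+30,x-40:x+40],(400,300),interpolation=cv2.INTER_CUBIC))
w=eyes.capture('wrist')[:,:,::-1];cv2.imwrite('pics/w6.png',w)
out2=cv2.resize(w[240:480],(800,300))
cv2.imwrite('pics/v6.png',np.vstack([np.hstack(out),out2]))
E
```

```text
time_s: 8.65
t 8.65 origin in sleeve frame [101.4   0.8   0.5] rot err [-0.    -0.003  0.   ] F sleeve [0.  0.6 1.7] tq [0.12 0.39 0.04] grip 78.72177176177502
scene [[254.6 163.4]
 [227.9 152.9]
 [263.8 166.9]
 [270.5 169.6]]
255 163
top [[435.7 224.1]
 [448.3 196.4]
 [431.1 233.5]
 [427.9 240.5]]
436 224
```

View pics/v6.png

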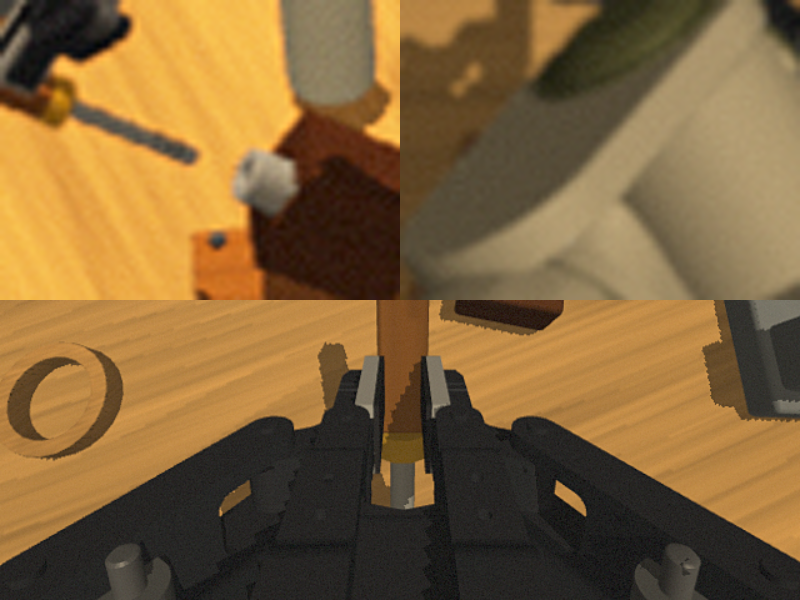

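The scene view shows the shaft pointing straight at the mouth: tip at crop (196,157), mouth at (247,179), and the extended line passes within about 1 mm. Advancing gently.

```bash
J="python3 -m jog"
$J '[[-0.01,-0.0006,-0.0004,0,0,0,0],[-0.01,0,0,0,0,0,0],[-0.005,0,0,0,0,0,0],[-0.005,0,0,0,0,0,0],[0,0,0,0,0,0,0]]'|head -1
python3 -c "from plan import *;where()"
$J '[[-0.005,0,0,0,0,0,0],[0,0,0,0,0,0,0]]'|head -1
python3 -c "from plan import *;where()"
```

```text
time_s: 9.3
t 9.3 origin in sleeve frame [69.8  0.5  0.2] rot err [ 0.001 -0.002 -0.001] F sleeve [-1.3  0.4  0.7] tq [0.16 0.37 0.02] grip 78.58315324410796
time_s: 9.5
t 9.5 origin in sleeve frame [64.4  0.4  0.4] rot err [ 0.    -0.002 -0.001] F sleeve [-1.7  0.4  0.6] tq [ 0.07  0.49 -0.03] grip 78.62675003707409
```

No contact force and the tip is 10 mm in. Continuing.

```bash
J="python3 -m jog"
$J '[[-0.007,0,0,0,0,0,0],[-0.007,0,0,0,0,0,0],[0,0,0,0,0,0,0]]'|head -1
python3 -c "from plan import *;where()"
$J '[[-0.007,0,0,0,0,0,0],[-0.007,0,0,0,0,0,0],[0,0,0,0,0,0,0]]'|head -1
python3 -c "from plan import *;where()"
```

```text
time_s: 9.8
t 9.8 origin in sleeve frame [49.4  0.2  0.6] rot err [-0.    -0.001 -0.001] F sleeve [-1.3  1.1  0.4] tq [ 0.07  0.48 -0.04] grip 78.84976414963603
time_s: 10.1
t 10.1 origin in sleeve frame [35.5  0.2  0.6] rot err [ 0.    -0.001 -0.001] F sleeve [-1.1  0.1  0.9] tq [0.16 0.39 0.01] grip 78.85183040052652
```

```bash
J="python3 -m jog"
$J '[[-0.007,0,0,0,0,0,0],[-0.007,0,0,0,0,0,0],[0,0,0,0,0,0,0]]'|head -1
python3 -c "from plan import *;where()"
$J '[[-0.006,0,0,0,0,0,0],[-0.004,0,0,0,0,0,0],[0,0,0,0,0,0,0]]'|head -1
python3 - <<'E'
from plan import *
where();im=eyes.capture('scene')[:,:,::-1].copy();cv2.imwrite('pics/s7.png',im)
cv2.imwrite('pics/v7.png',cv2.resize(im[130:205,215:315],(800,600),interpolation=cv2.INTER_CUBIC))
E
```

```text
time_s: 10.4
t 10.4 origin in sleeve frame [21.5  0.2  0.6] rot err [-0.    -0.001 -0.001] F sleeve [-1.5  1.1 -0.1] tq [0.2  0.48 0.04] grip 78.87544736266136
time_s: 10.7
t 10.7 origin in sleeve frame [12.   0.3  0.6] rot err [ 0.    -0.001 -0.001] F sleeve [-1.9 -0.1  0.7] tq [ 0.14  0.37 -0.04] grip 78.87786503881216
```

View pics/v7.png

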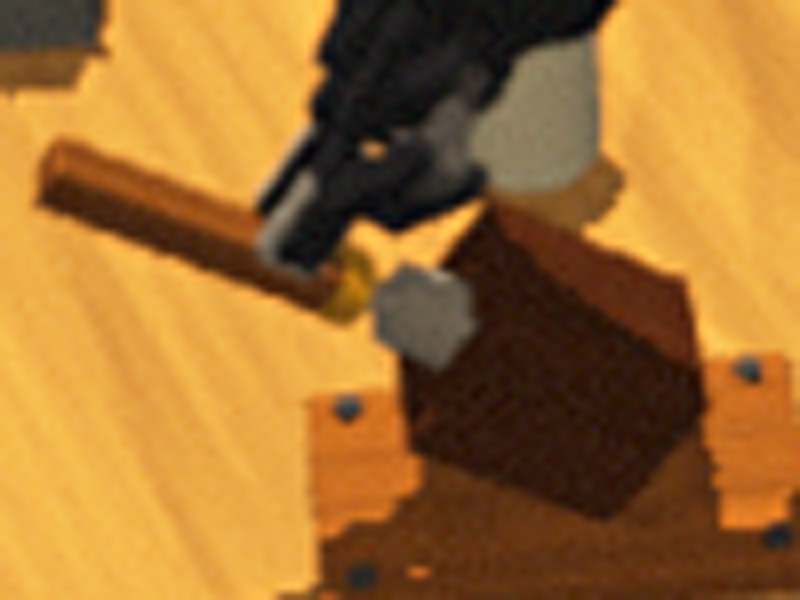

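The rod is inside the bore, with the collar at crop (355,285) about 10 mm short of the mouth at (395,300). Next I press in until the force rises.

```bash
J="python3 -m jog"
$J '[[-0.005,0,0,0,0,0,0],[-0.003,0,0,0,0,0,0],[0,0,0,0,0,0,0]]'|head -1
python3 -c "from plan import *;where()"
$J '[[-0.002,0,0,0,0,0,0],[0,0,0,0,0,0,0]]'|head -1
python3 -c "from plan import *;where()"
$J '[[-0.002,0,0,0,0,0,0],[0,0,0,0,0,0,0]]'|head -1
python3 -c "from plan import *;where()"
```

```text
time_s: 11.05
t 11.05 origin in sleeve frame [4.2 0.3 0.6] rot err [ 0.    -0.002 -0.001] F sleeve [-1.6 -0.   1. ] tq [0.09 0.46 0.01] grip 78.8922712393105
time_s: 11.25
t 11.25 origin in sleeve frame [2.5 0.4 0.6] rot err [ 0.    -0.002 -0.001] F sleeve [-1.3  0.8  0.6] tq [ 0.06  0.47 -0.05] grip 78.84864622727036
time_s: 11.45
t 11.45 origin in sleeve frame [0.5 0.4 0.6] rot err [ 0.    -0.002 -0.001] F sleeve [-2.1  1.2  1.2] tq [ 0.07  0.47 -0.03] grip 78.87349499389529
```

```bash
J="python3 -m jog"
$J '[[-0.0015,0,0,0,0,0,0],[0,0,0,0,0,0,0]]'|head -1
python3 -c "from plan import *;where()"
$J '[[-0.001,0,0,0,0,0,0],[0,0,0,0,0,0,0]]'|head -1
python3 -c "from plan import *;where()"
```

```text
time_s: 11.65
t 11.65 origin in sleeve frame [-0.   0.5  0.5] rot err [ 0.001 -0.004 -0.001] F sleeve [ 3.8 -0.3  2.1] tq [-0.07 -0.32  0.07] grip 78.2743806950748
time_s: 11.85
t 11.85 origin in sleeve frame [-0.1  0.7  0.3] rot err [ 0.001 -0.005 -0.001] F sleeve [ 7.3 -2.4  4.7] tq [-0.12 -0.98  0.2 ] grip 78.42116536572576
```

```bash
J="python3 -m jog"
$J '[[-0.0015,0,0,0,0,0,0],[0,0,0,0,0,0,0],[0,0,0,0,0,0,0]]'|head -1
python3 -c "from plan import *;where()"
$J '[[0.004,0,0,0,0,0,0],[0.008,0,0,0,0,0,0],[0.01,0,0,0,0,0,0],[0.01,0,0,0,0,0,0],[0.01,0,0,0,0,0,0]]'|head -1
python3 -c "from plan import *;where()"
```

```text
time_s: 12.15
t 12.15 origin in sleeve frame [-0.2  0.8  0.1] rot err [ 0.002 -0.008 -0.   ] F sleeve [13.2 -3.4  6.5] tq [-0.26 -1.95  0.33] grip 78.3698015101254
time_s: 12.65
t 12.65 origin in sleeve frame [38.3  0.3  0.7] rot err [-0.    -0.    -0.001] F sleeve [-1.3 -0.1  0.2] tq [ 0.07  0.47 -0.02] grip 80.0945452786982
```

Seated: 13 N at zero gap. Now I draw it right out, level it, and carry it to the card.

```bash
J="python3 -m jog"
$J '[[0.015,0,0,0,0,0,0],[0.02,0,0,0,0,0,0],[0.02,0,0,0,0,0,0],[0.02,0,0,0,0,0,0],[0.02,0,-0.02,0,0,0,0]]'|head -1
$J '[[0,0,-0.03,0,-0.122,0,0],[0,0,0,0,-0.122,0,0],[0,0,0,0,-0.122,0,0],[0,0,0,0,-0.122,0,0],[0,0,0,0,-0.123,0,0]]'|head -1
$J '[[0,0,0,0,0,0,0],[0,0,0,0,0,0,0]]'
python3 - <<'E'
from plan import *
where()
d=np.array([np.cos(a),np.sin(a),0]);L=np.c_[d,ty,[0,0,-1]]
p,Rm,_=pose();print(R.from_matrix(Rm.T@L).as_rotvec())
print(delta(np.array([458,-26.2,150])-L@np.array([-108,0,-6.5]),L))
E
```

```text
time_s: 13.15
time_s: 13.65
time_s: 13.85
eef_pos: [599.9, -315.9, 234.7]
ee_rot: [0.0, 0.983, -0.183, 0.001]
force: [-0.4, -0.0, -1.2]
grip_width: 0.155
grip_force: 79.9
t 13.85 origin in sleeve frame [142.6   0.4 -66.4] rot err [-0.     0.609 -0.001] F sleeve [-1.   0.2  0.8] tq [-0.03 -0.02  0.01] grip 79.85664188861847
[-0.0003 -0.0022 -0.0006]
(array([-0.1286, -0.2195,  0.091 ]), array([-0.   , -0.002, -0.001]))
```

```bash
J="python3 -m jog"
$J '[[-0.01,-0.035,0,0,-0.002,0,0],[-0.02,-0.035,0,0,0,0,0],[-0.025,-0.035,0,0,0,0,0],[-0.025,-0.035,0.01,0,0,0,0],[-0.025,-0.035,0.02,0,0,0,0]]'|head -1
$J '[[-0.0236,-0.035,0.02,0,0,0,0],[0,-0.0095,0.02,0,0,0,0],[0,0,0.015,0,0,0,0],[0,0,0.006,0,0,0,0],[0,0,0,0,0,0,0]]'|head -1
$J '[[0,0,0,0,0,0,0],[0,0,0,0,0,0,0]]'
python3 - <<'E'
from plan import *
d=np.array([np.cos(a),np.sin(a),0]);L=np.c_[d,ty,[0,0,-1]]
p,Rm,s=pose();print(delta(np.array([458,-26.2,150])-L@np.array([-108,0,-6.5]),L),s['dq'])
tip=p+Rm@np.array([-108,0,-6.5]);print('tip',tip)
out=[]
for n in('scene','top'):
    im=eyes.capture(n)[:,:,::-1].copy();q=proj(cam(n),[tip,[458,-26.2,2]]);print(n,q.round(1))
    x,y=q[0].round().astype(int);print(x,y);out.append(cv2.resize(im[y-45:y+45,x-60:x+60],(400,300),interpolation=cv2.INTER_CUBIC))
cv2.imwrite('pics/v8.png',np.hstack(out))
E
```

```text
time_s: 14.35
time_s: 14.85
time_s: 15.05
eef_pos: [558.8, -65.3, 146.0]
ee_rot: [0.0, 0.983, -0.183, 0.001]
force: [0.4, 1.3, -1.4]
grip_width: 0.153
grip_force: 79.9
(array([-0.0002, -0.0004,  0.0025]), array([-0.   , -0.002, -0.001])) [ 0.0038  0.0068 -0.0006 -0.0013  0.0011  0.0003]
tip [458.0456 -26.487  152.2427]
scene [[324.7 215. ]
 [323.5 253.9]]
325 215
top [[328.6 246.6]
 [326.8 255.1]]
329 247
```

View pics/v8.png

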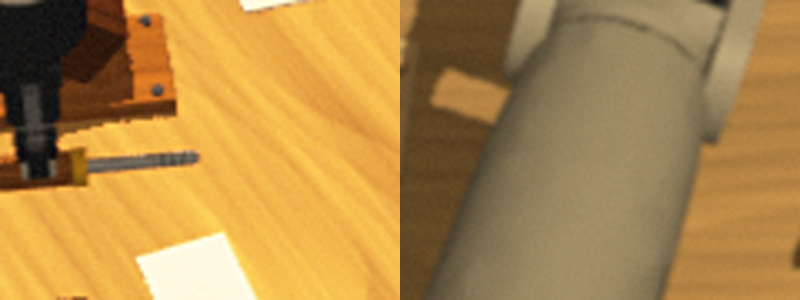

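The tip shows at scene crop (200,157) against the predicted (200,150), so it is over the card. I'll make a small height trim, let it settle, and hand in.

```bash
python3 -m jog '[[0,0,0.002,0,-0.002,0,0],[0,0,0,0,0,0,0],[0,0,0,0,0,0,0],[0,0,0,0,0,0,0],[0,0,0,0,0,0,0]]'
python3 -c "
from rig import finish_job;print(finish_job())"
```

```text
time_s: 15.65
eef_pos: [558.6, -64.9, 143.0]
ee_rot: [-0.0, 0.983, -0.183, -0.001]
force: [-0.0, 0.2, -1.7]
grip_width: 0.151
grip_force: 79.9
the job is handed in; nothing more can be done
None
```

I seated the long gauge in the sleeve until its collar stopped (13 N), drew it right out, and handed in at 15.65 s, holding it level with its tip about 150 mm above the middle of the small card.

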